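# Clamp the mended tile in the gluing press with its draw latch

### The job

Clamp the freshly glued tile that lies on the sloping press: stand the loose clamping bar upright on the board just above the tile, centred on it, with its straight face flush against the tile's upper edge and its two keeper hooks facing up the slope. Then swing the latch's wire hoop over the bar so that it drops behind both keeper hooks, and press the latch lever over past centre until it lies fully down and the hoop holds the bar tight. Leave the tile against its ledge, and do not disturb the loose sherd, the standing bowl wall or the water bottle.

Things in the scene. Friction and masses are not known exactly. Their poses are not given: they have to be found in the camera images.
- press: plywood gluing press fixed to the desk: base 165 x 110 mm carrying a board 110 mm wide that slopes up towards the robot's right at 30 degrees. Origin on the desk under the foot of the ledge face; x level, the way the board climbs; y across it, to the left when looking up the slope (roughly away from the robot); z up.
- slope (a point): frame of the sloping board: origin on its surface at mid width, at the foot of the ledge face, 75 mm above the desk; x up the slope, y across (press y), z square out of the board. The board runs x -95 to 86, y -55 to 55 mm, open space beyond its upper end. Ledge 15 mm high, x -11 to 0. Tile x 0 to 60. Lever hinge at x -28, z 20. A steel rod sticks out 27 mm each side at x 66, z -7: the hoop's rest.
- tile: mended terracotta tile, two halves with a glue line: 60 mm (up the slope) x 90 mm (across) x 20 mm thick, loose (about 0.25 kg), lying on the board against the ledge. Origin at the middle of its lower edge, underside; axes parallel to the press's (level).
- tile_edge (a point): middle of the tile's upper edge at its top face, 20 mm above the board; x up the slope, y across, z square out of the board. With the bar's straight face flush against this edge face the bar's origin is at x 7, z -20 mm here.
- bar: loose clamping bar, 0.25 to 0.5 kg, standing upright on the desk: hardwood plank 14 mm thick (x -7 to 7), 110 long (y), 42 tall (z 0 to 42). Origin: middle of the plank's underside. The straight face is at x -7; keepers are on the back, +x. Grip it across its thickness in the upper half; its lower 20 mm meets the tile. Seated: y as the press's y, x up the slope, z square to the board.
- hoop_mid (a point): middle of the hoop's crossbar: steel rod 8 mm thick, 140 long, across the slope. Side wires at y -70 and 70 of the press, outside bar and tile. It swings with little friction about the pivot axle, 135.5 mm away, and stretches along the wires (4 N to start, then 4 N/mm, 14 mm at most). It starts folded back on its stop; forward of the vertical above its pivot it falls up the slope.
- lever (a joint): latch lever angle (rad): 0 = fully down, pointing down the slope (0.1 rad below parallel to the board), growing as it is raised; 1.67 = square to the board, stop at 2.35. Starts raised at 1.85 to 2.2. The stiff hinge (0.2 N m friction) stays where it is left. Dead centre is near 0.18.
- lever_tip (a point): centre of the lever's handle end, 70 mm from the hinge line; the lever is a steel plate 26 to 34 mm wide (across the slope), 7 to 8 mm thick, ending 77 mm from its hinge. To close it push the face that looks up the slope, over and down.
- keeper (a point): point midway between the bar's two steel keeper hooks (y -42 and 42 of the bar, each 20 mm wide), bar axes, where the hooked crossbar's centre ends: 27 mm behind the bar's origin, 10 mm up. In bar coordinates each hook has a back face at x 23, a lip above (z 16 to 20) out to x 32.5 and a 4 mm thick foot shelf out to x 56. Between the hooks (y -32 to 32) is free.
- hoop_pivot (a point): middle of the hoop's pivot axle, on the lever 18 mm from the lever's hinge, towards the tip. With the lever raised as at the start, the hoop's crossbar comes down 37 to 50 mm behind the bar's origin, clear of the lips, and rests on the foot shelves (centre 8 mm above the bar's underside); closing the lever slides it in under the lips.
- loose_sherd: loose flat sherd 135 x 115 x 38 mm on the desk, to be left alone; origin at the centre of its underside
- bowl_wall: fragile mended bowl wall standing on edge, 56 x 196 mm, 185 mm tall, to be left alone; origin at the centre of its underside, long side along its y
- bottle: clear water bottle with a pink cap, standing, 85 mm across, 253 mm tall, to be left alone; origin at the centre of its underside
Mind the look-alikes: they are no part of the job. There is more than one size of the press; the job needs the largest.

How it is judged:
On the way, in this order (a step that is already met when the one before it is completed fails the run):
1. the bar stands on the board, flush against the tile's upper edge, keepers up the slope (x of bar in the frame of tile_edge between 0.003 and 0.01 m and z of bar in the frame of tile_edge below -0.015 m and angle between the y axis of bar and the y axis of tile_edge, either way round below 0.06 rad and angle between the z axis of bar and the z axis of slope, either way round below 0.08 rad and y of bar in the frame of tile_edge between -0.013 and 0.013 m and value of joint lever above 1.2 rad), for 0.2 s.
2. the hoop's crossbar lies behind both keeper hooks, below their lips, with the lever still raised (all of step 1 and x of hoop_mid in the frame of bar between 0.022 and 0.056 m and z of hoop_mid in the frame of bar between 0.002 and 0.015 m), for 0.2 s.
At the end, for the whole second after the job is handed in: Lever fully down (< 0.1 rad); crossbar under the keeper lips, pulling over 5 N; bar upright on the board, flush with the tile edge (origin 3 to 10 mm off it, parallel within 0.06 rad, centred within 13 mm), pressing it with over 4 N; tile within 12 mm of its start; at rest (x of bar in the frame of tile_edge between 0.003 and 0.01 m and z of bar in the frame of tile_edge below -0.015 m and angle between the y axis of bar and the y axis of tile_edge, either way round below 0.06 rad and angle between the z axis of bar and the z axis of slope, either way round below 0.08 rad and y of bar in the frame of tile_edge between -0.013 and 0.013 m and x of hoop_mid in the frame of bar between 0.022 and 0.032 m and z of hoop_mid in the frame of bar between 0.002 and 0.015 m and value of joint lever below 0.1 rad and contact force between hoop and bar above 5 N and contact force between bar and tile above 4 N and distance of tile from where it was at the start of the episode below 0.012 m and linear speed of bar below 0.01 m/s); the robot touches nothing.
It fails at once if the loose sherd is shoved aside (distance of loose_sherd from where it was at the start of the episode above 0.03 m).
It fails at once if the bowl wall is shoved or tipped (distance of bowl_wall from where it was at the start of the episode above 0.02 m or angle between bowl_wall's own z axis and vertical above 0.2 rad).
It fails at once if the bottle is shoved or tipped (distance of bottle from where it was at the start of the episode above 0.02 m or angle between bottle's own z axis and vertical above 0.2 rad).
It fails at once if the tile is knocked off its ledge (distance of tile from where it was at the start of the episode above 0.03 m).
It also fails if it takes over 64 s, if anything falls off the work surface, if the arm or the gripper's body presses on something with over 40 N, if the wrist force passes 120 N, or if a joint passes its speed limit or range.

### The arm

A 6-joint arm with a two-finger parallel gripper is mounted at the origin on a cart in front of the work surface, level with it; the furniture and walls round the work are solid. World frame = base frame: x ahead of the robot, y to its left, z up, the work surface at z = 0. Lengths are in m, angles in rad, forces in N, time in s.
With the tool pointing down it reaches from about 0.375 to 0.9 m from the base axis. Payload 3.1 kg.
Tool frame: the origin (TCP) lies between the finger pads; the fingertips stand 11 mm ahead of it and the grasp point (between the pads) lies 8 mm behind it; z points along the fingers, y is the direction in which the jaws open and shut (so a half turn about z gives the same grasp; the last joint's range is limited). The gripper opens to 85 mm and grips with 20 to 120 N. Pads are 22 mm wide; open, the fingers measure 114 mm over their backs; the gripper's body (76 mm by 85 mm) begins 54 mm behind the grasp point. The pads swing forward as they close: fully open they stand 13 mm farther back than shut.
Start: joints at [0.999, 0.527, 1.433, -0, 1.181, -0.178], TCP at [0.24, 0.577, 0.242] pointing down, gripper open.
Joint ranges: [-3.08, 3.08], [-0.75, 2.2], [0.22, 2.44], [-1.43, 4.57], [0, 2.65], [-2.85, 2.85]. Speed limits (rad/s): [2.79, 2.79, 3.14, 3.14, 3.14, 3.14].

### API

Orientations are given as a unit quaternion [x, y, z, w].
In Python, from station import manip gives the robot as it stands. The module is installed in compiled form; this text tells all that it offers.
- The arm moves only by the tool arm_command, never from a script. Its argument "rows" is a list of rows, each a list of 3 entries, a list of its own where there are three numbers: the shift along the world's x, y, z in mm, then the turn about the world's z in rad, then the closure, from -1 (fully open) to 1 (shut), so that 0 is half open. A call has 1 to 12 rows; each row shifts and turns the commanded pose from where the row before left it; what a row does not reach is not made up. A row lasts 1/8 s, in which the tool goes at most 62.5 mm and 10.7 degrees, less where a joint would pass 70% of its speed; a pose out of reach is approached as far as the arm can. A call with a gripper value outside its range is refused whole. The fingers move at their own pace and stop on an object; "squeeze" is the grip in N (left out, the last holds). Time passes only in rows, so rows that do not move let the fingers close. It gives the time, the measured TCP pose, the force and the opening at its end, in the units of the state.
- manip.sense(): the state, without advancing time (a new reading comes with each control period).
- manip.snapshot(name): name is "scene" or "top"; returns the picture (480x640x3 uint8, blue, green, red); there is no depth.
- manip.get_calibration(name): a dict with "fovy" (degrees; the focal length in pixels is half the picture's height over the tangent of half this angle, whatever the lens; pixels are square), "cx", "cy" (the principal point, pixels), "k1" (the pictures are not rectified: a ray, as slopes to the right and down, at radius r is drawn at 1 + k1 r^2 times it, then the intrinsics apply), "R" (3x3) and "t" (3): a world point X has camera coordinates R X + t. Camera axes: x right, y down, z forward; pixel columns grow to the right and rows downward; lengths in m; the calibration is good to about 2 mm. A picture is of the moment at which its call begins. get_calibration takes no time and is no camera call.
- manip.sign_off(): hands the job in, once; it reports no verdict.
The state is a dict: "t": time; "q": joint angles; "qd": joint speeds; "tau": joint torques, N m; "tcp_pos": TCP position; "tool_rot": TCP orientation; "force": force on the tool from outside, world axes, zero at the start; "ft_torque": the same for the moment, N m; "finger_gap": opening from 0.0 (shut) to 1.0 (fully open).
Only numpy, scipy, OpenCV 4.12 (cv2) and the standard library are available. Lean on these libraries where they do the work, as an engineer would, in place of code of your own. Each camera call takes 0.05 s, during which the arm holds its last target.

## Working session

There is one attempt and no reset: what is moved stays moved. The work goes in short steps, Python scripts to look and compute and a tool call to move; the robot and the scene stay as the last step left them, time stands still between calls to the robot, and variables do not carry over. Pictures are saved under pics/ and viewed, and the job is handed in when it is done.

Besides the shell and the picture viewer there is one more tool, called after "Call:" as name(argument=value, ...) on one line, values as JSON. arm_command: Moves the arm, as the interface text tells. Its arguments: {"type":"object","properties":{"rows":{"type":"array","items":{"type":"array"}},"squeeze":{"type":"number"}},"required":["rows"]}

```bash
mkdir -p pics
python3 - <<'E'
from station import manip
import cv2
for n in("scene","top"):
    cv2.imwrite(f"pics/{n}0.png",manip.snapshot(n)); c=manip.get_calibration(n); print(n,c)
print(manip.sense())
E
```

```text
scene {'fovy': 45.49884084742329, 'cx': 316.2331228322934, 'cy': 243.9837422152074, 'k1': -0.11394103453990746, 'R': array([[ 0.87022774, -0.49205867,  0.02412361],
       [-0.16700143, -0.34070911, -0.92521772],
       [ 0.46348053,  0.80112144, -0.37866902]]), 't': array([-0.45194538,  0.19121863,  1.06405061])}
top {'fovy': 56.10526342279493, 'cx': 309.40626899597163, 'cy': 244.33586736989324, 'k1': -0.10561476737094014, 'R': array([[-0.05155525, -0.99865426, -0.00563236],
       [-0.97228123,  0.05148009, -0.22807676],
       [ 0.22805978, -0.00628231, -0.97362686]]), 't': array([0.00597352, 0.51221022, 1.15575418])}
{'t': 0.1, 'q': array([ 9.98508626e-01,  5.28384515e-01,  1.43379735e+00,  4.00929732e-05,
        1.18142445e+00, -1.78503688e-01]), 'qd': array([ 2.60619894e-04, -3.41437998e-03, -2.32362278e-03, -4.44394974e-04,
       -3.57834237e-05,  2.06769289e-03]), 'tau': array([-3.48156809e-04, -4.43303490e+01, -1.78585285e+01, -2.04801108e-04,
        3.83257153e-03,  9.51451984e-08]), 'tcp_pos': array([0.23941673, 0.57663345, 0.24141714]), 'tool_rot': array([ 1.95629717e-01,  9.80677317e-01, -9.29921745e-04, -3.86392832e-04]), 'force': array([ 0.08361536, -0.09661559,  0.82276014]), 'ft_torque': array([ 0.01263098, -0.00490245,  0.03780453]), 'finger_gap': 0.9992292274757666}
```

View pics/scene0.png

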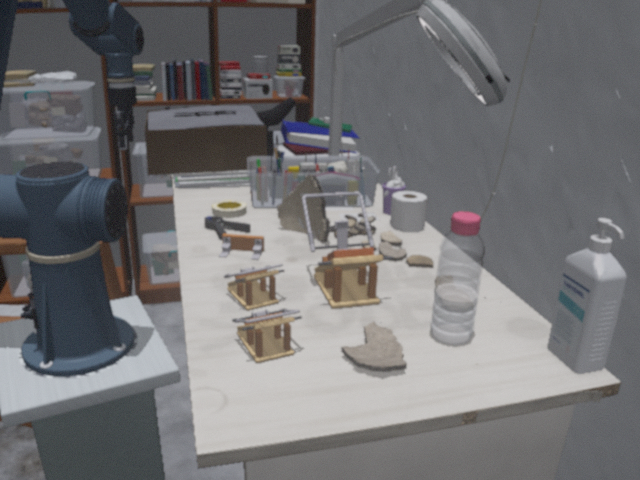

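View pics/top0.png

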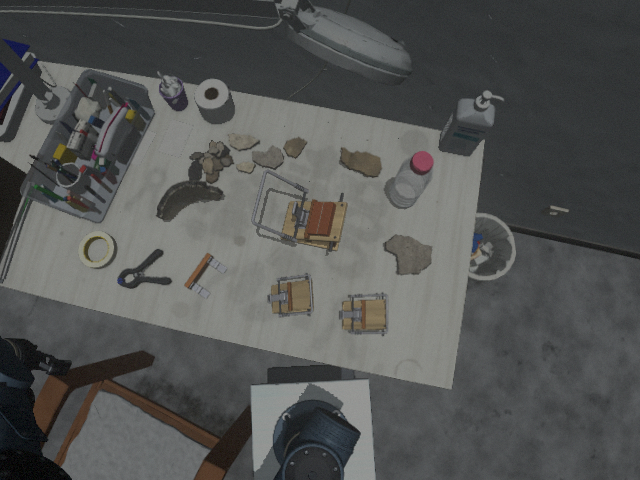

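```bash
cat > h.py <<'E'
import numpy as np, cv2
from station import manip
def K(c):
    f=240/np.tan(np.radians(c['fovy'])/2); return np.array([[f,0,c['cx']],[0,f,c['cy']],[0,0,1]]),np.array([c['k1'],0,0,0,0.])
def proj(n,P):
    c=manip.get_calibration(n); k,d=K(c)
    return cv2.projectPoints(np.asarray(P,float).reshape(-1,3),cv2.Rodrigues(c['R'])[0],c['t'],k,d)[0].reshape(-1,2)
def ray(n,uv):
    c=manip.get_calibration(n); k,d=K(c)
    u=cv2.undistortPoints(np.asarray(uv,float).reshape(-1,1,2),k,d).reshape(-1,2)
    D=np.c_[u,np.ones(len(u))]@c['R']; return -c['R'].T@c['t'],D
def onz(n,uv,z):
    o,D=ray(n,uv); return o+D*((z-o[2])/D[:,2])[:,None]
def tri(uv1,uv2):
    o1,D1=ray('scene',uv1);o2,D2=ray('top',uv2);r=[]
    for a,b in zip(D1,D2):
        s=np.linalg.lstsq(np.c_[a,-b],o2-o1,rcond=None)[0]; p=o1+a*s[0];q=o2+b*s[1]; r.append(np.r_[(p+q)/2,np.linalg.norm(p-q)])
    return np.array(r)
def crop(src,out,x,y,w,h,s,grid=True):
    im=src if not isinstance(src,str) else cv2.imread(src)
    o=cv2.resize(im[y:y+h,x:x+w],None,fx=s,fy=s,interpolation=cv2.INTER_CUBIC)
    if grid:
        for g in range((x//10+1)*10,x+w,10):
            cv2.line(o,((g-x)*s,0),((g-x)*s,4 if g%50 else 12),(255,255,0),1)
            if g%20==0: cv2.putText(o,str(g),((g-x)*s-10,18),0,.35,(0,255,255),1)
        for g in range((y//10+1)*10,y+h,10):
            cv2.line(o,(0,(g-y)*s),(4,(g-y)*s),(255,255,0),1)
            if g%20==0: cv2.putText(o,str(g),(6,(g-y)*s+4),0,.35,(0,255,255),1)
    cv2.imwrite(out,o)
E
python3 - <<'E'
from h import *
crop('pics/top0.png','pics/t_press.png',240,160,120,100,6)
crop('pics/top0.png','pics/t_bar.png',170,235,80,75,8)
crop('pics/scene0.png','pics/s_press.png',270,180,130,130,5)
crop('pics/scene0.png','pics/s_bar.png',195,205,90,60,8)
E
```

```text
(no output)
```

View pics/t_press.png

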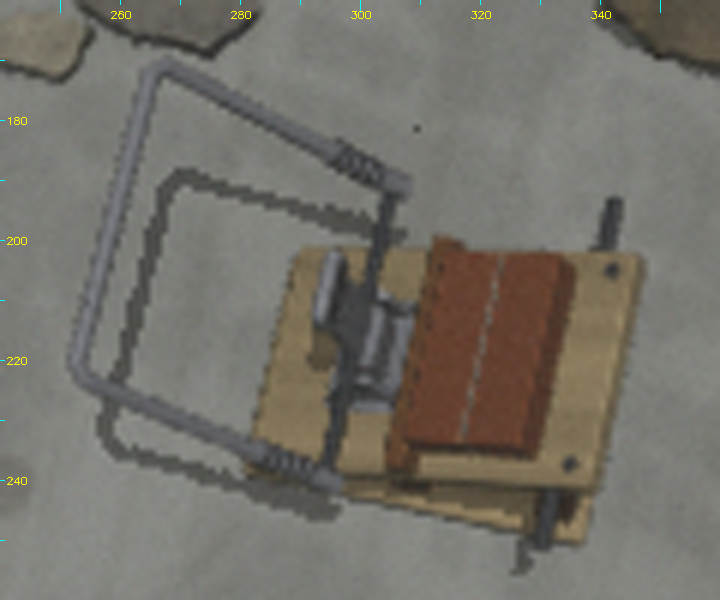

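View pics/t_bar.png

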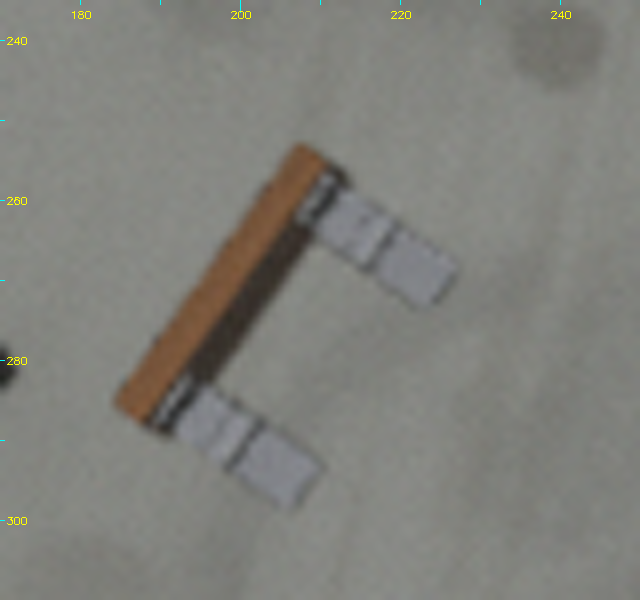

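View pics/s_press.png

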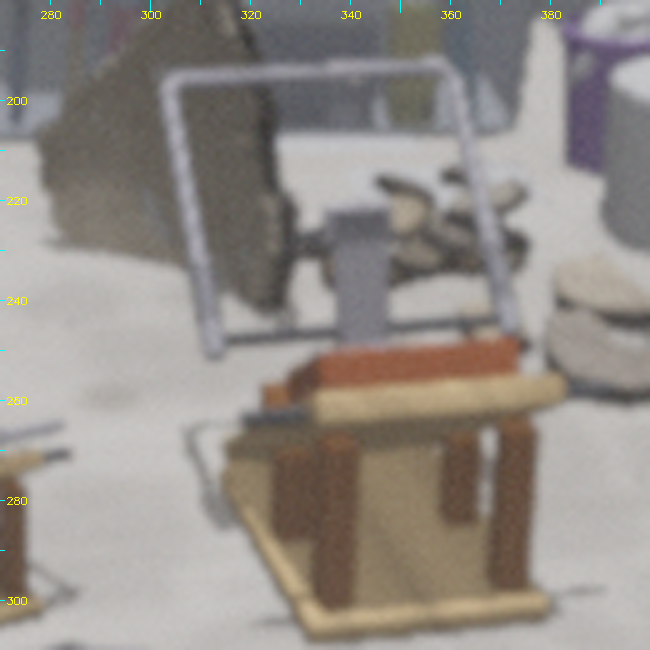

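View pics/s_bar.png

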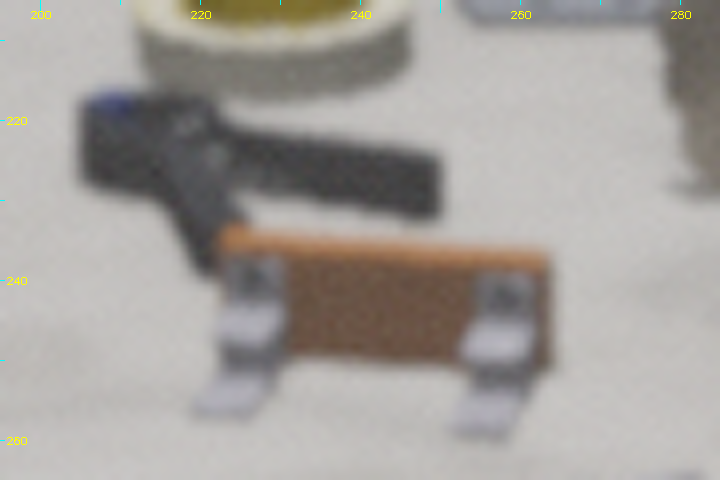

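Run:
```python
from h import *
for n in("scene","top"):
    c=manip.get_calibration(n); print(n,-c['R'].T@c['t'])
crop('pics/top0.png','pics/t_press2.png',284,190,64,56,12)
crop('pics/scene0.png','pics/s_press2.png',308,235,78,52,10)
```

```text
scene [-0.06793755 -1.00966748  0.59074442]
top [ 0.23473931 -0.01314233  1.24213021]
```

View pics/t_press2.png

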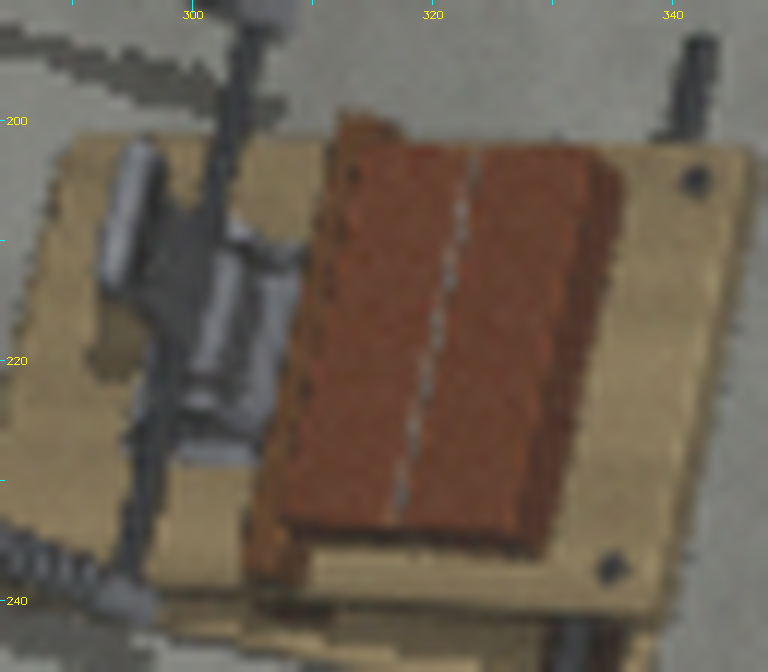

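View pics/s_press2.png

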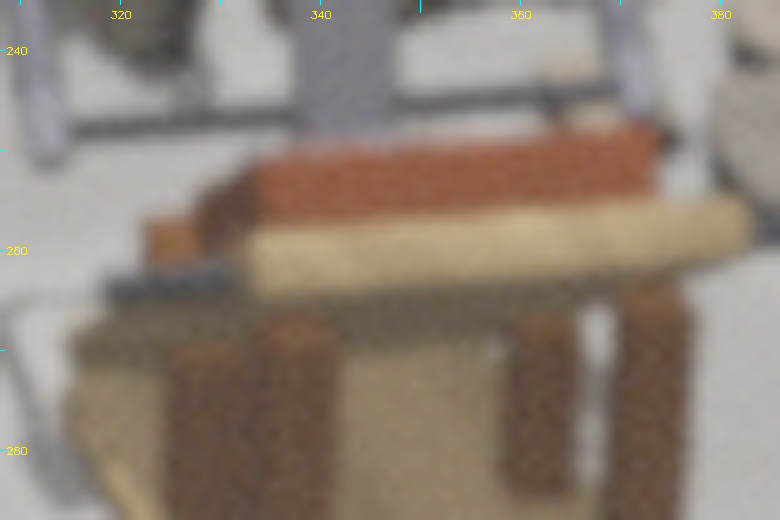

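```bash
cat >> h.py <<'E'
def px(x0,y0,s,pts): return [((a+.5)/s-.5+x0,(b+.5)/s-.5+y0) for a,b in pts]
C30,S30=np.cos(np.pi/6),.5
E
python3 - <<'E'
from h import *
T=px(284,190,12,[(590,148),(518,542),(623,165),(548,558),(753,150),(662,607)])
S=px(308,235,10,[(655,130),(260,163),(656,195),(256,222),(752,200),(246,236)])
hs=[.1223,.1223,.105,.105,.118,.118]
for i in range(6):
    print(onz('top',[T[i]],hs[i])[0].round(4), onz('scene',[S[i]],hs[i])[0].round(4), tri([S[i]],[T[i]])[0].round(4))
# bar: top crop
B=px(170,235,8,[(298,143),(118,402),(322,160),(150,420)])
P=onz('top',B,.042);print('bar top',P.round(4)); 
print(np.degrees(np.arctan2(*(P[0]-P[1])[[1,0]])),np.linalg.norm(P[0]-P[1]),P.mean(0))
Sb=px(195,205,8,[(220,228),(548,245),(548,262),(222,242)])
print('scene',onz('scene',Sb,.042).round(4))
# keepers shelf tips z=4mm
F=px(170,235,8,[(458,262),(424,308),(326,465),(292,512)])
print('shelf',onz('top',F,.004).round(4))
# hoop crossbar
H1=px(240,160,6,[(160,68),(80,370)]);H2=px(270,180,5,[(445,63),(170,80)])
print('hoop',tri(H2,H1).round(4))
# wires ends
H1=px(240,160,6,[(400,187),(330,482)]);H2=px(270,180,5,[(512,345),(213,352)])
print('pivot ends',tri(H2,H1).round(4))
E
```

```text
[ 0.6077 -0.0871  0.1223] [ 0.6051 -0.0899  0.1223] [ 0.6078 -0.087   0.1208  0.0008]
[ 0.52   -0.066   0.1223] [ 0.5194 -0.0679  0.1223] [ 5.204e-01 -6.610e-02  1.214e-01  3.000e-04]
[ 0.6091 -0.0952  0.105 ] [ 0.6091 -0.0864  0.105 ] [ 0.6059 -0.094   0.1091  0.004 ]
[ 0.5205 -0.0731  0.105 ] [ 0.5237 -0.0604  0.105 ] [ 0.5178 -0.0722  0.1111  0.0026]
[ 0.6068 -0.1229  0.118 ] [ 0.6078 -0.1224  0.118 ] [ 6.069e-01 -1.230e-01  1.183e-01  6.000e-04]
[ 0.5052 -0.0962  0.118 ] [ 0.5023 -0.0911  0.118 ] [ 0.5025 -0.095   0.1201  0.0047]
bar top [[0.5079 0.2614 0.042 ]
 [0.4213 0.3233 0.042 ]
 [0.5015 0.2531 0.042 ]
 [0.4146 0.3123 0.042 ]]
-35.541891058983225 0.10647300444121309 [0.4613547 0.2875547 0.042    ]
scene [[0.4178 0.3269 0.042 ]
 [0.5084 0.2656 0.042 ]
 [0.5021 0.2518 0.042 ]
 [0.4139 0.3147 0.042 ]]
shelf [[0.4709 0.2135 0.004 ]
 [0.4552 0.2257 0.004 ]
 [0.4017 0.2606 0.004 ]
 [0.3859 0.2726 0.004 ]]
hoop [[6.753e-01 7.850e-02 1.900e-01 6.000e-04]
 [5.459e-01 1.149e-01 1.883e-01 1.400e-03]]
pivot ends [[ 0.6551 -0.0193  0.0843  0.0018]
 [ 0.5174  0.018   0.0922  0.0014]]
```

Candidates for press: (318,222), (292,297) and (363,313) in the top view; the first is the largest. There is only one bar with keepers, at (203,275); the black clamp at (140,270) is a look-alike. The crops confirm both choices. I'll go to the bar now.

Call:
arm_command(rows=[[[22,-29,-8],-0.021,-1],[[22,-29,-8],-0.021,-1],[[22,-29,-8],-0.021,-1],[[22,-29,-8],-0.021,-1],[[22,-29,-8],-0.021,-1],[[22,-29,-8],-0.021,-1],[[22,-29,-8],-0.021,-1],[[22,-29,-8],-0.021,-1],[[22,-29,-8],-0.021,-1],[[22,-29,-8],-0.021,-1],[[0,0,0],0,-1],[[0,0,0],0,-1]], squeeze=60)

```text
t: 1.6
tcp_pos: [0.4593, 0.2872, 0.1621]
tool_rot: [0.298, 0.955, -0.0, -0.001]
force: [-0.3, 0.5, -0.8]
finger_gap: 1.0
```

Call:
arm_command(rows=[[[1,1,-40],0,-1],[[1,0,-40],0,-1],[[0,0,-35],0,-1],[[0,0,-20],0,-1],[[0,0,0],0,-1],[[0,0,0],0,-0.3],[[0,0,0],0,0.3],[[0,0,0],0,1],[[0,0,0],0,1],[[0,0,0],0,1],[[0,0,0],0,1]])

```text
t: 2.98
tcp_pos: [0.4624, 0.2885, 0.0281]
tool_rot: [0.297, 0.955, 0.001, 0.001]
force: [-0.3, -0.2, 6.6]
finger_gap: 0.149
```

Run:
```python
from h import *
s=manip.sense(); print(s['tcp_pos'],s['finger_gap'],s['force'])
a=manip.snapshot('top');b=manip.snapshot('scene')
crop(a,'pics/t1.png',160,220,120,90,6);crop(b,'pics/s1.png',190,170,100,100,6)
```

```text
[0.46242251 0.28846007 0.02813345] 0.14855935931205774 [-0.311044   -0.16172442  6.58066165]
```

View pics/s1.png

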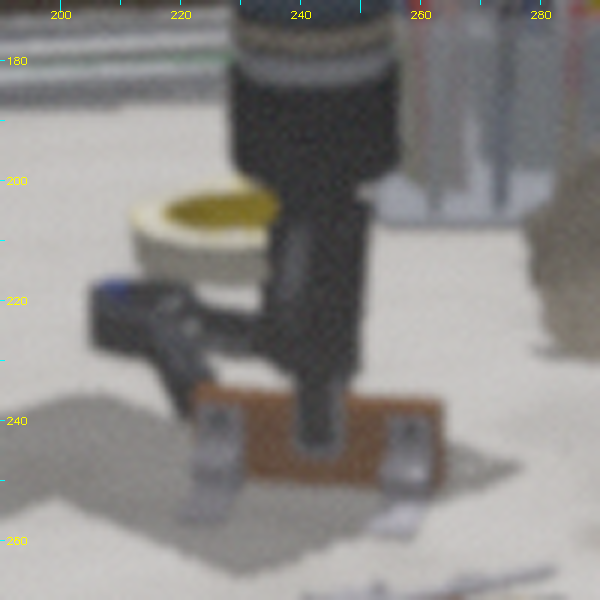

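Call:
arm_command(rows=[[[0,0,30],0,1],[[0,0,50],0,1],[[0,0,50],0,1],[[0,0,50],0,1],[[0,0,50],0,1],[[10,-38,0],0.03,1],[[10,-38,0],0.04,1],[[10,-38,0],0.04,1],[[10,-38,0],0.04,1],[[10,-38,0],0.04,1],[[10,-38,0],0.04,1],[[10,-38,0],0.04,1]])

```text
t: 4.58
tcp_pos: [0.5307, 0.021, 0.256]
tool_rot: [0.166, 0.986, 0.0, -0.002]
force: [1.0, 0.7, -3.8]
finger_gap: 0.153
```

Call:
arm_command(rows=[[[9,-38,0],0.04,1],[[9,-38,0],0.032,1],[[9,-38,0],0,1],[[0,0,0],0,1],[[0,0,0],0,1]])

```text
t: 5.2
tcp_pos: [0.5574, -0.0913, 0.256]
tool_rot: [0.131, 0.991, 0.001, -0.002]
force: [-0.5, -0.2, -5.3]
finger_gap: 0.15
```

Run:
```python
from h import *
s=manip.sense(); print(s['tcp_pos'],s['finger_gap'],s['force'],np.degrees(np.arctan2(s['tool_rot'][1],s['tool_rot'][0]))*2-90)
b=manip.snapshot('scene');a=manip.snapshot('top')
cv2.imwrite('pics/t2.png',a);crop(b,'pics/s2.png',290,160,110,140,4)
```

```text
[ 0.55739653 -0.09129217  0.25604451] 0.14994206807706537 [-0.46127177 -0.2286869  -5.26226862] 74.95975249231188
```

View pics/s2.png

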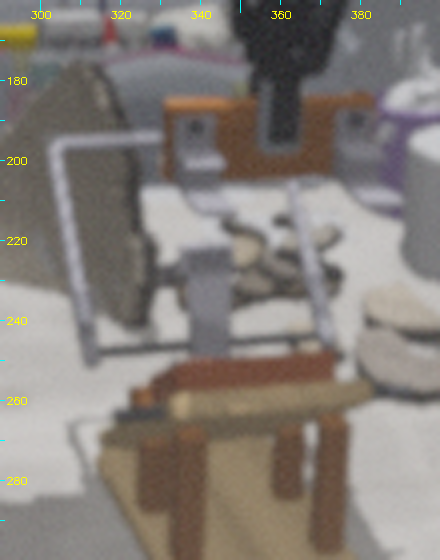

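View pics/t2.png

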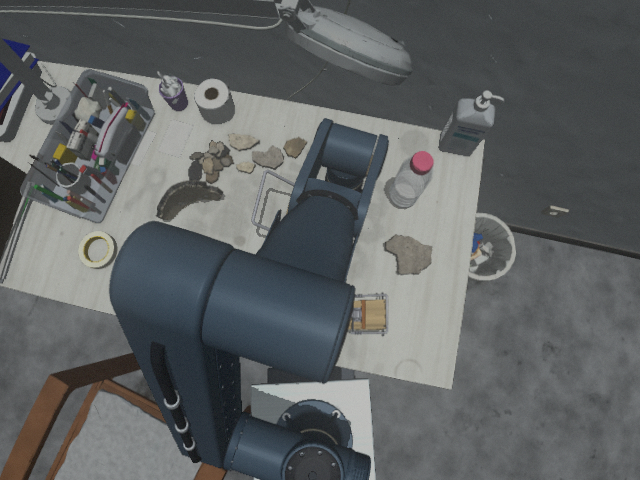

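Call:
arm_command(rows=[[[2,-0.5,-30],0,1],[[0,0,-30],0,1],[[0,0,-18],0,1],[[0,0,-8],0,1],[[0,0,0],0,1],[[0,0,0],0,1]])

```text
t: 6.05
tcp_pos: [0.5614, -0.0923, 0.1723]
tool_rot: [0.13, 0.991, -0.0, 0.001]
force: [-0.7, 0.5, -3.4]
finger_gap: 0.15
```

Run:
```python
from h import *
s=manip.sense(); print(s['tcp_pos'],s['finger_gap'],s['force'])
b=manip.snapshot('scene')
crop(b,'pics/s3.png',310,205,90,75,8)
```

```text
[ 0.56144769 -0.09228433  0.17225672] 0.14965002771734753 [-0.74425217  0.50932176 -3.43569957]
```

View pics/s3.png

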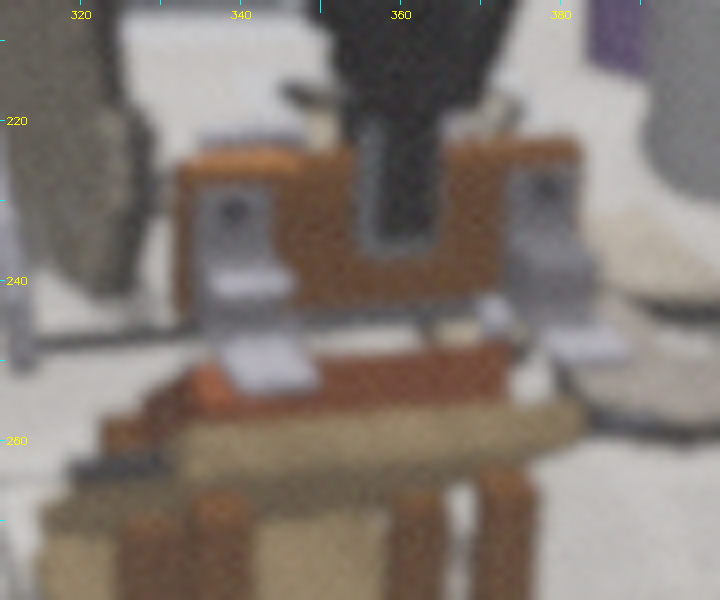

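Call:
arm_command(rows=[[[-1,0,-14],0,1],[[0,0,-5],0,1],[[0,0,-2],0,1],[[0,0,0],0,1],[[0,0,0],0,1]])

```text
t: 6.72
tcp_pos: [0.56, -0.0924, 0.1505]
tool_rot: [0.131, 0.991, -0.0, 0.0]
force: [-0.2, 0.2, -4.5]
finger_gap: 0.152
```

Call:
arm_command(rows=[[[0,0,-2],0,1],[[0,0,-1],0,1],[[0,0,0],0,1]])

```text
t: 7.1
tcp_pos: [0.5597, -0.0923, 0.1472]
tool_rot: [0.13, 0.991, 0.0, -0.0]
force: [0.1, -0.1, -4.7]
finger_gap: 0.152
```

Call:
arm_command(rows=[[[0,0,-1.5],0,1],[[0,0,-1],0,1],[[0,0,0],0,1]])

```text
t: 7.48
tcp_pos: [0.56, -0.0924, 0.1458]
tool_rot: [0.13, 0.991, -0.0, 0.0]
force: [-1.6, 0.6, 5.4]
finger_gap: 0.151
```

Run:
```python
from h import *
b=manip.snapshot('scene')
crop(b,'pics/s4.png',310,215,90,70,8)
```

```text
(no output)
```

View pics/s4.png

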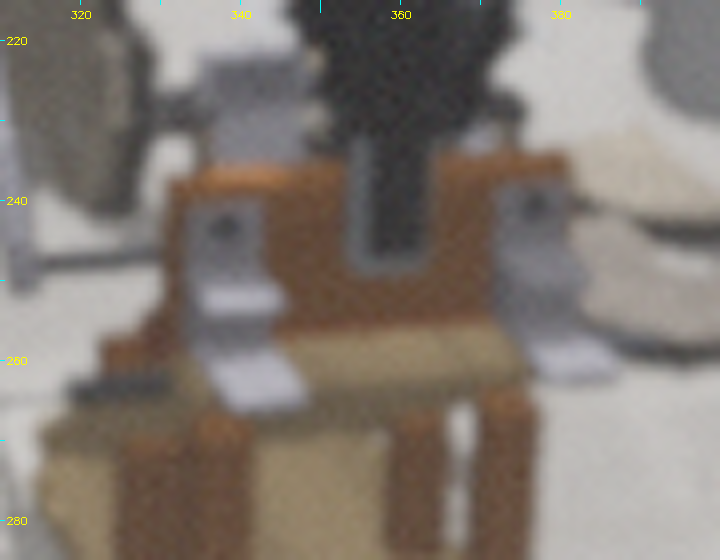

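Call:
arm_command(rows=[[[0,0,0],0,0.68],[[0,0,0],0,0.6],[[0,0,0],0,0.5],[[0,0,0],0,0.4],[[0,0,0],0,0.3],[[0,0,0],0,0.2]], squeeze=20)

```text
t: 8.28
tcp_pos: [0.5597, -0.0923, 0.1446]
tool_rot: [0.131, 0.991, 0.0, -0.0]
force: [0.3, 0.6, -0.4]
finger_gap: 0.4
```

Run:
```python
from h import *
b=manip.snapshot('scene')
crop(b,'pics/s5.png',310,215,90,70,8)
```

```text
(no output)
```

View pics/s5.png

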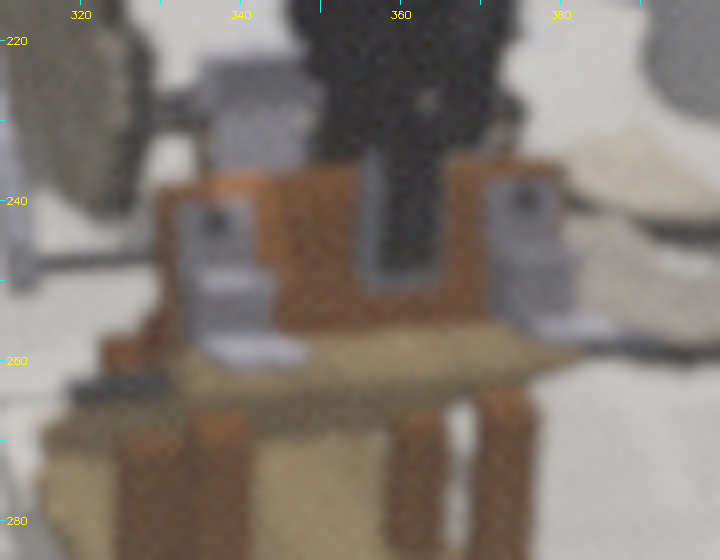

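Call:
arm_command(rows=[[[0,0,0],0,0.1],[[0,0,0],0,0.0],[[0,0,0],0,-0.1],[[0,0,0],0,-0.2],[[0,0,0],0,-0.3],[[0,0,0],0,-0.4],[[0,0,0],0,-0.6],[[0,0,0],0,-0.8],[[0,0,0],0,-1]])

```text
t: 9.45
tcp_pos: [0.5598, -0.0923, 0.1448]
tool_rot: [0.131, 0.991, -0.0, 0.0]
force: [-0.2, -0.0, -0.0]
finger_gap: 0.999
```

Run:
```python
from h import *
b=manip.snapshot('scene')
crop(b,'pics/s6.png',310,215,90,70,8)
```

```text
(no output)
```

View pics/s6.png

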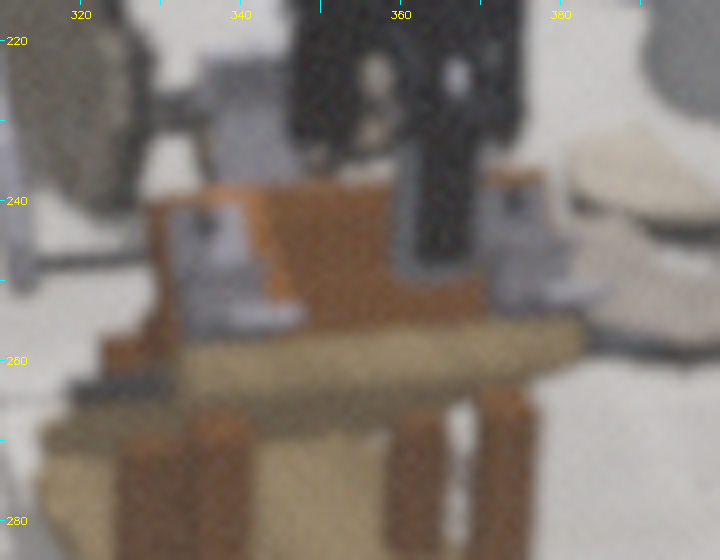

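Call:
arm_command(rows=[[[0,0,25],0,-1],[[0,0,35],0,-1],[[-4,-16,0],0,0],[[-5,-16,0],0,1],[[0,0,0],0,1],[[0,0,0],0,1],[[0,0,0],0,1],[[0,0,0],0,1],[[0,0,-35],0,1],[[0,0,-25],0,1],[[0,0,-11],0,1],[[0,0,0],0,1]])

```text
t: 11.0
tcp_pos: [0.5506, -0.1241, 0.1333]
tool_rot: [0.13, 0.991, 0.0, -0.001]
force: [-1.2, -0.3, -0.3]
finger_gap: 0.0
```

Run:
```python
from h import *
s=manip.sense(); print(s['tcp_pos'],s['finger_gap'],s['force'])
b=manip.snapshot('scene')
crop(b,'pics/s7.png',310,215,90,70,8)
```

```text
[ 0.55062297 -0.12409168  0.13332352] 4.367273906472522e-05 [-1.21126706 -0.32243171 -0.32075434]
```

View pics/s7.png

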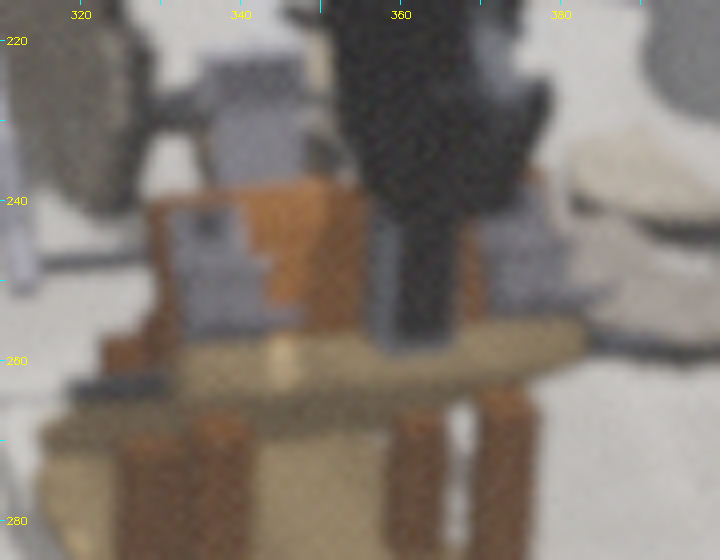

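Call:
arm_command(rows=[[[1.3,4.8,0],0,1],[[1.3,4.8,0],0,1],[[0.7,2.4,0],0,1],[[0.5,2,0],0,1],[[0,0,0],0,1]])

```text
t: 11.68
tcp_pos: [0.5546, -0.1101, 0.1339]
tool_rot: [0.13, 0.991, -0.0, 0.0]
force: [-0.5, 0.5, -0.5]
finger_gap: -0.002
```

Call:
arm_command(rows=[[[0.5,2,0],0,1],[[0.5,2,0],0,1],[[0,0,0],0,1]])

```text
t: 12.05
tcp_pos: [0.5556, -0.1062, 0.1338]
tool_rot: [0.13, 0.991, 0.0, -0.0]
force: [0.1, 0.2, 0.7]
finger_gap: 0.005
```

Call:
arm_command(rows=[[[0.4,1.5,0],0,1],[[0.3,1,0],0,1],[[0,0,0],0,1]])

```text
t: 12.42
tcp_pos: [0.5563, -0.1038, 0.1338]
tool_rot: [0.13, 0.991, -0.0, 0.0]
force: [0.7, -0.0, 1.2]
finger_gap: 0.004
```

Call:
arm_command(rows=[[[0.4,1.5,0],0,1],[[0,0,0],0,1]])

```text
t: 12.68
tcp_pos: [0.5567, -0.1022, 0.1338]
tool_rot: [0.13, 0.991, 0.0, -0.0]
force: [-0.7, -0.1, 0.2]
finger_gap: -0.002
```

Call:
arm_command(rows=[[[0.4,1.5,0],0,1],[[0,0,0],0,1]])

```text
t: 12.92
tcp_pos: [0.5571, -0.1007, 0.1338]
tool_rot: [0.13, 0.991, 0.0, -0.0]
force: [-0.8, 0.1, -0.0]
finger_gap: 0.0
```

Run:
```python
from h import *
b=manip.snapshot('scene')
crop(b,'pics/s8.png',310,215,90,70,8)
```

```text
(no output)
```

View pics/s8.png

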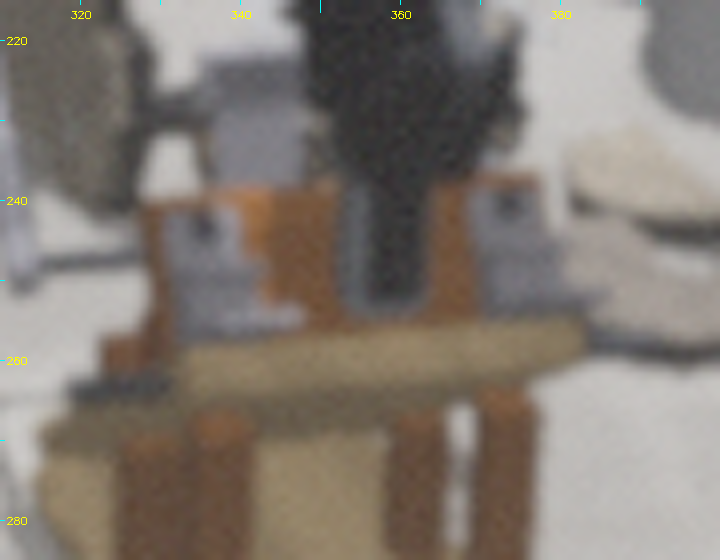

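Call:
arm_command(rows=[[[0.4,1.5,0],0,1],[[0,0,0],0,1]])

```text
t: 13.22
tcp_pos: [0.5575, -0.0992, 0.1338]
tool_rot: [0.13, 0.991, 0.0, -0.0]
force: [-0.1, -0.2, -0.7]
finger_gap: 0.002
```

Call:
arm_command(rows=[[[0.4,1.5,0],0,1],[[0,0,0],0,1]])

```text
t: 13.48
tcp_pos: [0.5579, -0.0977, 0.1338]
tool_rot: [0.13, 0.991, 0.0, 0.0]
force: [0.0, -0.2, -1.4]
finger_gap: -0.0
```

Call:
arm_command(rows=[[[0.4,1.5,0],0,1],[[0,0,0],0,1]])

```text
t: 13.72
tcp_pos: [0.5583, -0.0965, 0.1338]
tool_rot: [0.13, 0.991, -0.0, 0.0]
force: [-0.3, -0.6, -0.1]
finger_gap: 0.004
```

Run:
```python
from h import *
b=manip.snapshot('scene')
crop(b,'pics/s9.png',310,215,90,70,8)
```

```text
(no output)
```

View pics/s9.png

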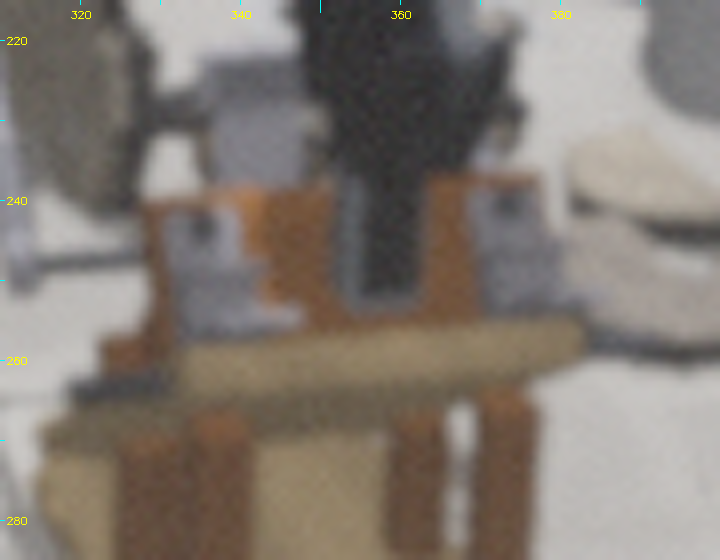

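Call:
arm_command(rows=[[[0.4,1.5,0],0,1],[[0,0,0],0,1]])

```text
t: 14.02
tcp_pos: [0.5584, -0.0962, 0.1339]
tool_rot: [0.13, 0.992, -0.001, -0.0]
force: [-2.3, -5.5, 0.6]
finger_gap: -0.003
```

Call:
arm_command(rows=[[[0.4,1.5,0],0,1],[[0,0,0],0,1]])

```text
t: 14.28
tcp_pos: [0.5586, -0.0957, 0.1343]
tool_rot: [0.13, 0.992, -0.002, -0.0]
force: [-3.3, -7.7, 2.7]
finger_gap: -0.001
```

Call:
arm_command(rows=[[[-2,-8,0],0,1],[[-2,-8,5],0,1],[[0,0,50],0,1],[[0,0,60],0,1],[[0,0,50],0,0],[[11,42,0],0,-1],[[11,42,0],0,-1],[[11,42,0],0,-1],[[11,42,0],0,-1],[[11,42,0],0,-1],[[0,0,0],0,-1],[[0,0,0],0,-1]])

```text
t: 15.78
tcp_pos: [0.6097, 0.1004, 0.2987]
tool_rot: [0.13, 0.991, -0.0, -0.0]
force: [-0.4, 0.5, -0.4]
finger_gap: 1.003
```

Run:
```python
from h import *
s=manip.sense(); print(s['tcp_pos'],s['finger_gap'],s['force'])
a=manip.snapshot('top');b=manip.snapshot('scene')
cv2.imwrite('pics/t10.png',a);cv2.imwrite('pics/sc10.png',b)
crop(b,'pics/s10.png',290,160,110,120,5)
```

```text
[0.60973735 0.10044785 0.29870251] 1.002791924723297 [-0.44324262  0.4559579  -0.3660836 ]
```

View pics/t10.png

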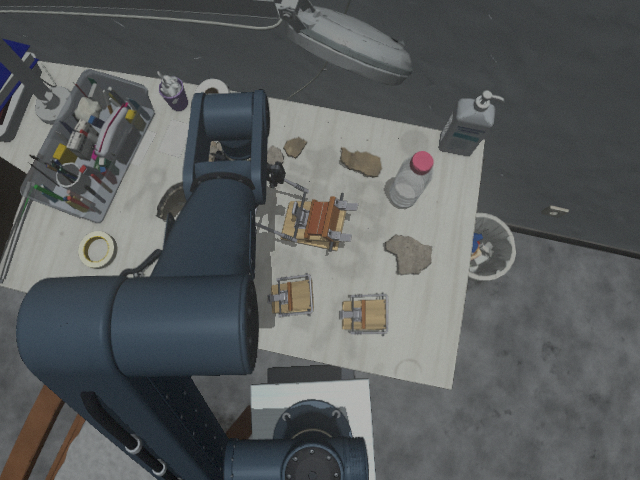

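View pics/s10.png

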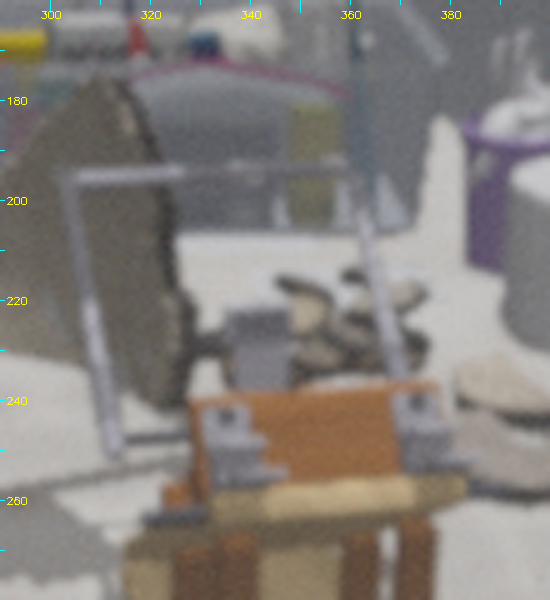

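Run:
```python
from h import *
crop('pics/t10.png','pics/t10c.png',284,190,74,60,10)
crop('pics/sc10.png','pics/s10c.png',318,230,74,36,10)
```

```text
(no output)
```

View pics/t10c.png

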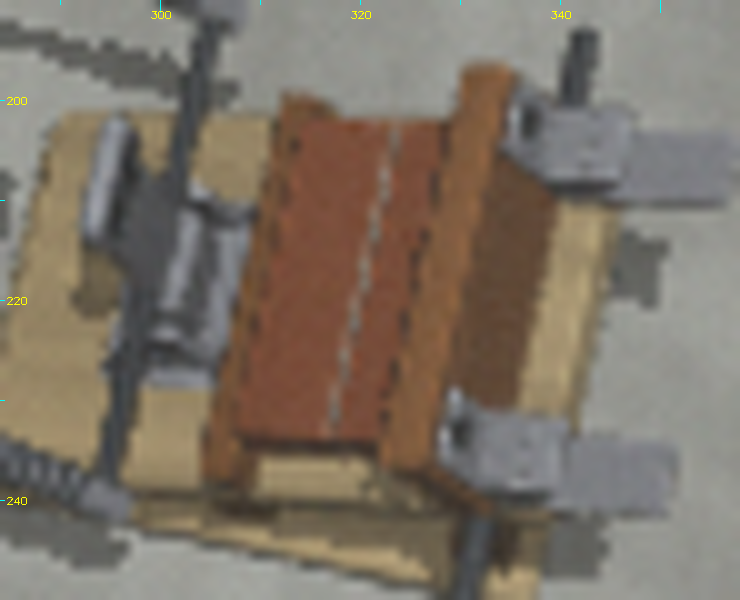

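View pics/s10c.png

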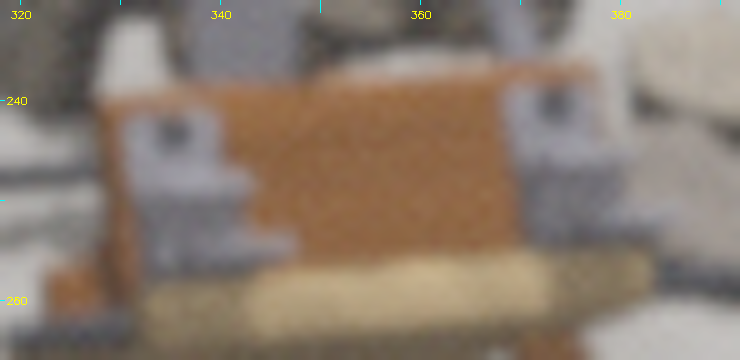

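Run:
```python
from h import *
O=np.array([.5744,-.0369]);ex=np.array([-.2588,-.9659]);ey=np.array([.9659,-.2588])
def pr(p): d=p[:2]-O; return [round(1000*float(d@ex),1),round(1000*float(d@ey),1),round(1000*p[2]-75,1)]
T=px(284,190,10,[(465,64),(381,466),(520,68),(436,470)])
for p,z in zip(T,[.1414,.1414,.1484,.1484]): print('bartop',pr(onz('top',[p],z)[0]))
# board/tile corners again for centre
T=px(284,190,10,[(53,114),(617,205),(240,440)])
print('tile low corner',pr(onz('top',[T[2]],.0923)[0]), 'board low corner',pr(onz('top',[T[0]],.0275)[0]))
# shelf tips slope(123,4) z
X,Z=123*C30-4*.5,123*.5+4*C30; print('expect shelf',X,Z)
T=px(284,190,10,[(737,135),(735,203),(680,445),(672,515)])
for p in T: print('shelf',pr(onz('top',[p],.075+Z/1000)[0]))
S=px(318,230,10,[(102,95),(597,65)])
for p in S: print('scene bartop back',pr(onz('scene',[p],.1484)[0]))
# hoop crossbar in this view: ends/points
```

```text
bartop [30.4, 53.0, np.float64(66.4)]
bartop [30.9, -56.2, np.float64(66.4)]
bartop [44.6, 52.4, np.float64(73.4)]
bartop [44.8, -56.1, np.float64(73.4)]
tile low corner [-8.5, -44.6, np.float64(17.3)] board low corner [-84.6, 54.2, np.float64(-47.5)]
expect shelf 104.52112466548596 64.96410161513775
shelf [102.7, 49.2, np.float64(65.0)]
shelf [105.5, 31.1, np.float64(65.0)]
shelf [103.7, -34.8, np.float64(65.0)]
shelf [105.1, -53.1, np.float64(65.0)]
scene bartop back [40.1, -57.5, np.float64(73.4)]
scene bartop back [43.7, 51.0, np.float64(73.4)]
```

Call:
arm_command(rows=[[[-1,-3,-40],0,-1],[[0,0,-40],0,-1],[[0,0,-20],0,-1],[[0,0,-8],0,-0.5],[[0,0,0],0,0],[[0,0,0],0,0.3],[[0,0,0],0,0.5],[[0,0,0],0,0.7],[[0,0,0],0,1],[[0,0,0],0,1],[[0,0,0],0,1]], squeeze=30)

```text
t: 17.25
tcp_pos: [0.6098, 0.0984, 0.1915]
tool_rot: [0.131, 0.991, 0.001, 0.001]
force: [2.1, 4.4, 4.8]
finger_gap: 0.076
```

Run:
```python
from h import *
s=manip.sense(); print(s['tcp_pos'],s['finger_gap'],s['force'])
a=manip.snapshot('top');b=manip.snapshot('scene')
crop(a,'pics/t11.png',180,90,180,160,4)
crop(b,'pics/s11.png',290,150,110,120,5)
```

```text
[0.60979609 0.09844984 0.19152995] 0.07569424740848701 [2.11089763 4.44841854 4.81901374]
```

View pics/s11.png

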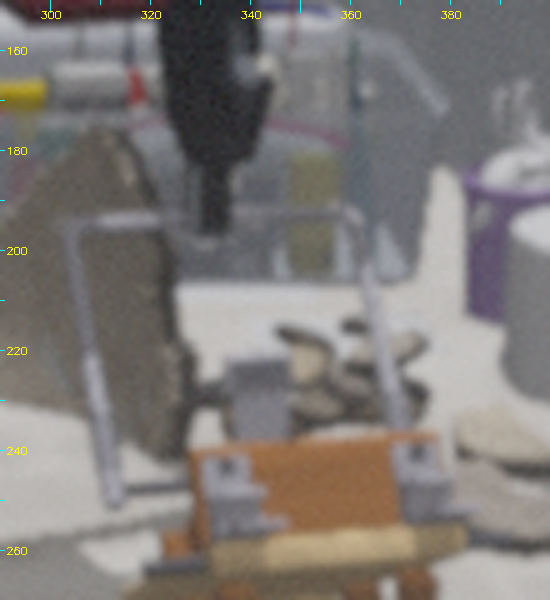

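View pics/t11.png

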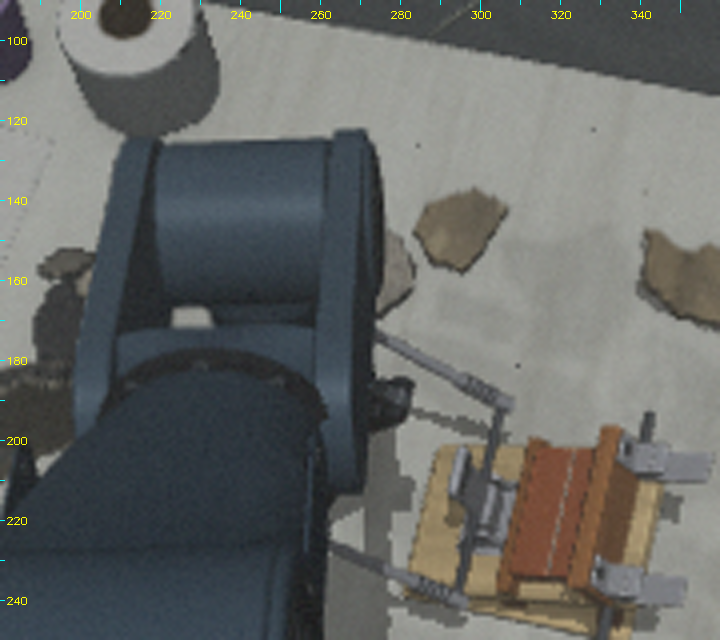

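Run:
```python
from h import *
O=np.array([.5744,-.0369]);ex=np.array([-.2588,-.9659]);ey=np.array([.9659,-.2588])
def pr(p): d=p[:2]-O; return [round(1000*float(d@ex),1),round(1000*float(d@ey),1),round(1000*float(p[2])-75,1)]
t=px(284,190,12,[(128,213)]);s=px(270,180,5,[(358,211)])
r=tri(s,t)[0]; print(pr(r),r)
# end points
for a,b in(((150,140),(388,210)),((105,285),(327,213))):
    r=tri(px(270,180,5,[b]),px(284,190,12,[a]))[0]; print(pr(r),r[3])
# predicted pixels of the lever end for several phi
for ph in (10,15,20,25,30):
    th=np.radians(ph-30)
    for R in (77,):
        X=-34.25+R*np.sin(th);Z=3.3+R*np.cos(th)
        W=np.r_[O+X/1000*ex,.075+Z/1000]; print(ph,proj('scene',W),proj('top',W))
```

```text
[-52.6, 0.6, 74.7] [0.5885678  0.01374397 0.14969112 0.00153743]
[-51.8, 15.9, 74.8] 0.004366528588177277
[-53.8, -14.7, 74.1] 0.0006021026006178425
10 [[340.28272061 220.14269465]] [[290.95621119 207.04743161]]
15 [[341.1346611  220.25191157]] [[293.3839067  207.29846183]]
20 [[342.00450686 220.62192376]] [[295.88803971 207.6312336 ]]
25 [[342.88564991 221.25371989]] [[298.44624095 208.04313668]]
30 [[343.77118712 222.14610913]] [[301.03538959 208.53069634]]
```

Call:
arm_command(rows=[[[0,0,0],0,0.4],[[0,0,-3],0,0.4],[[0,1,-3],0,0.6],[[0,0,0],0,1],[[0,0,0],0,1],[[0,0,0],0,1]], squeeze=25)

```text
t: 18.1
tcp_pos: [0.6086, 0.0985, 0.1845]
tool_rot: [0.13, 0.991, -0.0, -0.001]
force: [-1.3, -0.3, -1.4]
finger_gap: 0.08
```

Run:
```python
from h import *
s=manip.sense(); print(s['tcp_pos'],s['finger_gap'],s['force'])
ex=np.array([-.2588,-.9659])
P=np.array([-38.6,20.8]);R=135.5
th=np.radians(np.r_[138.4:18:21j])
X=P[0]+R*np.cos(th);Z=P[1]+R*np.sin(th)
for i in range(20):
    d=X[i+1]-X[i]; print([round(float(d*ex[0]),1),round(float(d*ex[1]),1),round(float(Z[i+1]-Z[i]),1)])
print(X[-1],Z[-1])
```

```text
[0.6086179  0.09845088 0.18450552] 0.07983366257713795 [-1.27954903 -0.28541661 -1.4444485 ]
[-2.6, -9.7, 10.1]
[-2.8, -10.6, 9.0]
[-3.1, -11.5, 7.8]
[-3.3, -12.2, 6.5]
[-3.4, -12.8, 5.2]
[-3.6, -13.3, 3.8]
[-3.6, -13.6, 2.3]
[-3.7, -13.7, 0.8]
[-3.7, -13.7, -0.7]
[-3.6, -13.6, -2.2]
[-3.6, -13.3, -3.6]
[-3.4, -12.8, -5.1]
[-3.3, -12.3, -6.4]
[-3.1, -11.5, -7.7]
[-2.9, -10.7, -8.9]
[-2.6, -9.7, -10.0]
[-2.3, -8.7, -11.0]
[-2.0, -7.5, -11.9]
[-1.7, -6.2, -12.7]
[-1.3, -4.9, -13.3]
90.26815795799331 62.67180273780538
```

Call:
arm_command(rows=[[[-2.6,-9.7,10.1],0,1],[[-2.8,-10.6,9.0],0,1],[[-3.1,-11.5,7.8],0,1],[[-3.3,-12.2,6.5],0,1],[[-3.4,-12.8,5.2],0,1],[[-3.6,-13.3,3.8],0,1],[[0,0,0],0,1]])

```text
t: 18.98
tcp_pos: [0.5894, 0.0276, 0.227]
tool_rot: [0.131, 0.991, 0.0, -0.001]
force: [-2.2, -0.7, -8.4]
finger_gap: 0.08
```

Run:
```python
from h import *
s=manip.sense(); print(s['tcp_pos'],s['finger_gap'],s['force'])
b=manip.snapshot('scene')
crop(b,'pics/s12.png',290,150,110,120,5)
```

```text
[0.589443   0.02760473 0.22696393] 0.0800809036639512 [-2.17568808 -0.74287608 -8.40809969]
```

View pics/s12.png

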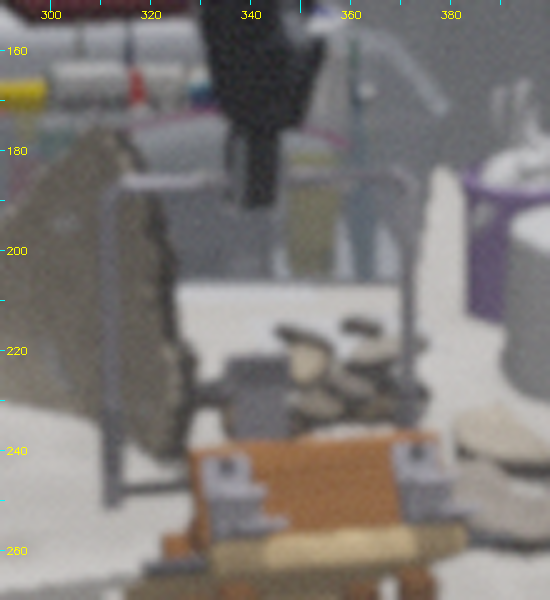

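Call:
arm_command(rows=[[[-3.6,-13.6,0.5],0,1],[[-3.7,-13.7,0.3],0,1],[[-3.7,-13.7,-0.7],0,1],[[-3.6,-13.6,-2.2],0,1],[[-3.6,-13.3,-3.6],0,1],[[-3.4,-12.8,-5.1],0,1],[[-3.3,-12.3,-6.4],0,1],[[0,0,0],0,1]])

```text
t: 20.02
tcp_pos: [0.5647, -0.0655, 0.2094]
tool_rot: [0.131, 0.991, -0.0, -0.001]
force: [-3.8, 1.8, -1.4]
finger_gap: 0.079
```

Call:
arm_command(rows=[[[-3.1,-11.5,-7.7],0,1],[[-2.9,-10.7,-8.9],0,1],[[-2.6,-9.7,-10],0,1],[[-2.3,-8.7,-11],0,1],[[0,0,0],0,1]])

```text
t: 20.65
tcp_pos: [0.554, -0.1045, 0.1716]
tool_rot: [0.131, 0.991, 0.001, -0.001]
force: [-3.2, 5.0, -2.5]
finger_gap: 0.08
```

Run:
```python
from h import *
s=manip.sense(); print(s['tcp_pos'],s['finger_gap'],s['force'])
b=manip.snapshot('scene')
crop(b,'pics/s13.png',290,150,110,120,5)
```

```text
[ 0.55399583 -0.10454408  0.17164852] 0.07957694547532275 [-3.23331309  4.99950669 -2.4570346 ]
```

View pics/s13.png

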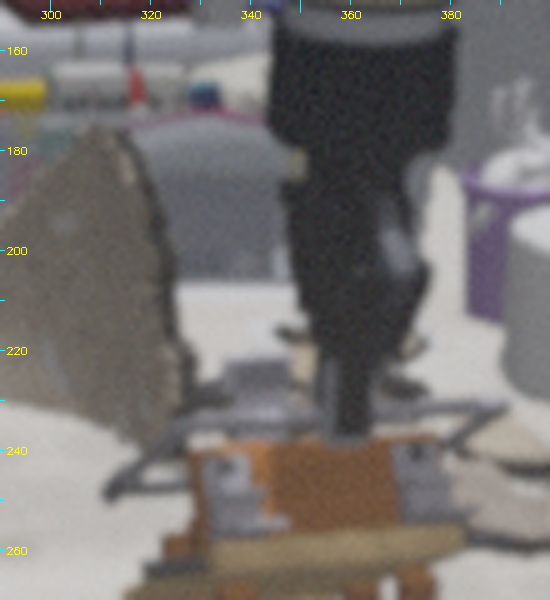

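Call:
arm_command(rows=[[[-1.9,-7.0,-11.5],0,1],[[-1.6,-6.0,-12],0,1],[[-1.0,-3.5,-9],0,1],[[0,0,0],0,1]])

```text
t: 21.2
tcp_pos: [0.5497, -0.1203, 0.1395]
tool_rot: [0.131, 0.991, 0.001, -0.001]
force: [-4.1, 6.3, -1.8]
finger_gap: 0.081
```

Run:
```python
from h import *
s=manip.sense(); print(s['tcp_pos'],s['finger_gap'],s['force'])
b=manip.snapshot('scene')
crop(b,'pics/s14.png',310,190,90,80,8)
```

```text
[ 0.5497088  -0.12025337  0.13952847] 0.0813310479611394 [-4.08665685  6.30331695 -1.76943721]
```

View pics/s14.png

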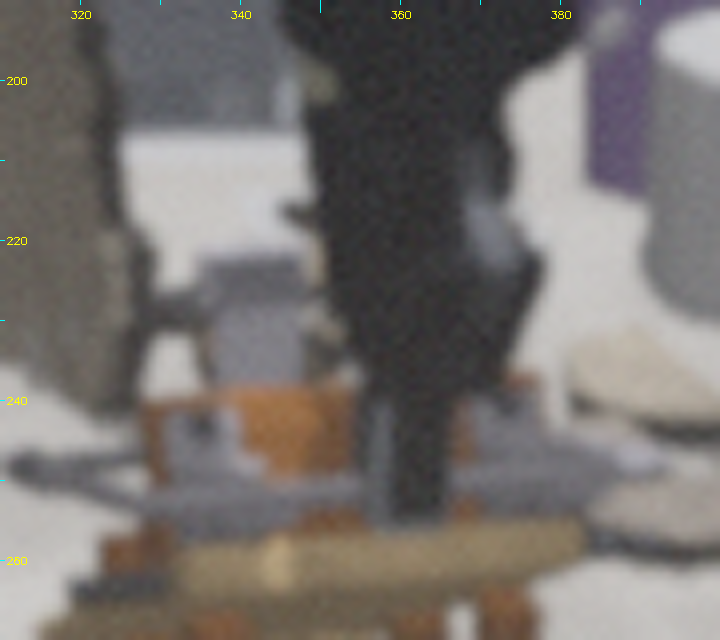

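Call:
arm_command(rows=[[[-0.2,-0.8,-3.5],0,1],[[0,0,0],0,1],[[0,0,0],0,0.7],[[0,0,0],0,0.5],[[0,0,0],0,0.5]])

```text
t: 21.88
tcp_pos: [0.5512, -0.1233, 0.1371]
tool_rot: [0.131, 0.991, -0.001, 0.002]
force: [-0.1, -0.6, -0.5]
finger_gap: 0.252
```

Run:
```python
from h import *
s=manip.sense(); print(s['tcp_pos'],s['finger_gap'],s['force'])
b=manip.snapshot('scene')
crop(b,'pics/s15.png',310,190,90,80,8)
```

```text
[ 0.55120866 -0.12325326  0.13713299] 0.25199553267544766 [-0.08358698 -0.57265893 -0.48296676]
```

View pics/s15.png

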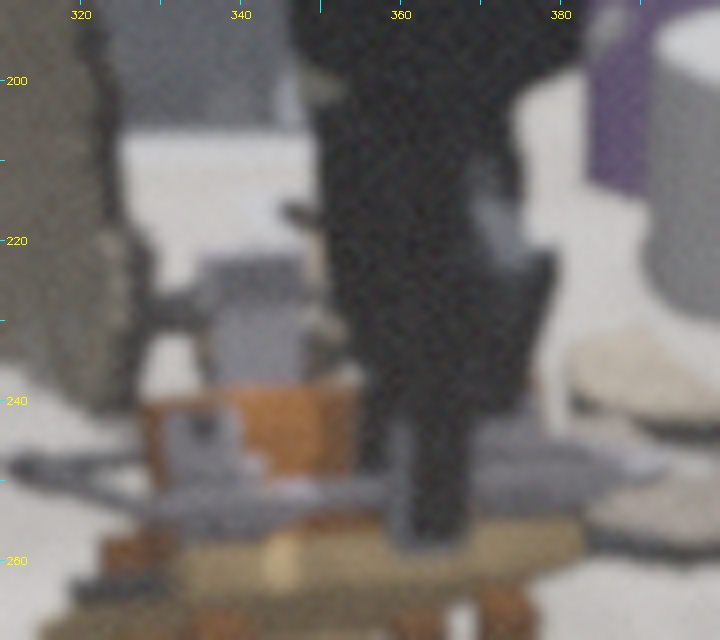

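Call:
arm_command(rows=[[[0,0,15],0,0.5],[[0,0,40],0,0.5],[[0,0,50],0,1],[[0,0,25],0,1],[[10,37,0],0,1],[[10,37,0],0,1],[[10,36,0],0,1],[[0,0,0],0,1]])

```text
t: 22.92
tcp_pos: [0.5803, -0.0102, 0.2675]
tool_rot: [0.129, 0.992, 0.0, 0.001]
force: [0.2, -0.4, -0.7]
finger_gap: 0.003
```

Run:
```python
from h import *
s=manip.sense(); print(s['tcp_pos'],s['finger_gap'],s['force'])
a=manip.snapshot('top');b=manip.snapshot('scene')
crop(a,'pics/t16.png',270,170,110,90,7)
crop(b,'pics/s16.png',290,190,110,80,7)
```

```text
[ 0.58025598 -0.010206    0.26752298] 0.002638840947124289 [ 0.20073953 -0.36458677 -0.68848293]
```

View pics/s16.png

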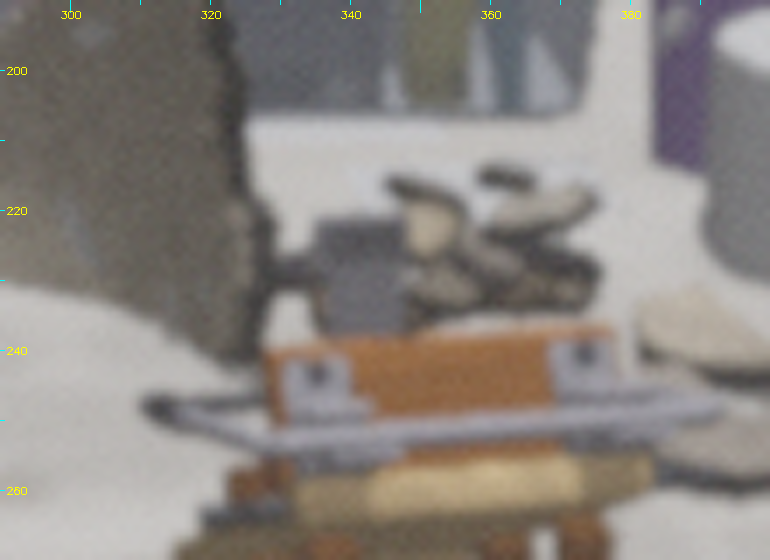

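View pics/t16.png

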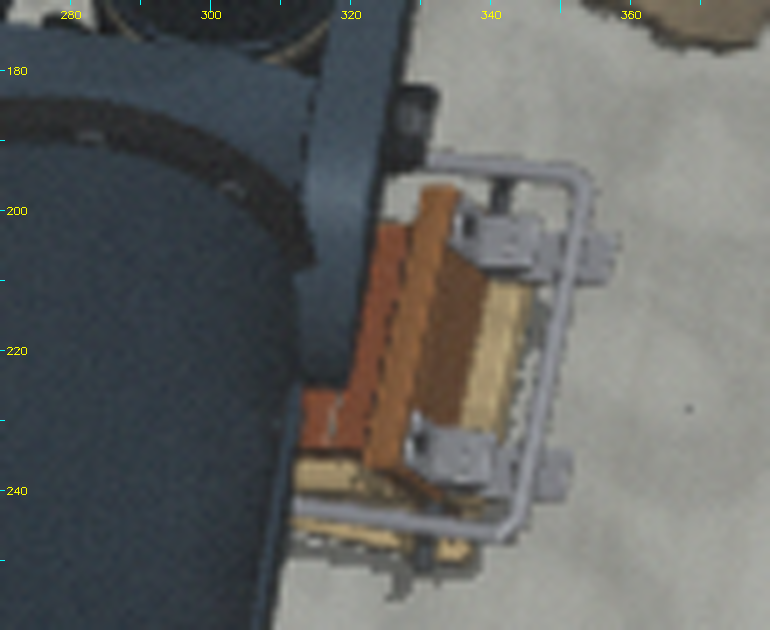

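Run:
```python
import numpy as np
ex=np.array([-.2588,-.9659]); R=60;h=4
L=np.radians(np.r_[14,np.arange(20,127,7),128])
X=-34.25-R*np.sin(L)+4*np.cos(L)+h*np.clip(np.cos(L)*3,-1,1);Z=3.3+R*np.cos(L)+4*np.sin(L)
O=np.array([.5744,-.0369])
for i in range(len(L)):
    w=O+X[i]/1e3*ex
    d='' if i==0 else [round(float(v),1) for v in ((X[i]-X[i-1])*ex[0],(X[i]-X[i-1])*ex[1],Z[i]-Z[i-1])]
    print(round(float(np.degrees(L[i]))),X[i].round(1),Z[i].round(1),'TCP',w.round(4),round(.086+Z[i]/1e3,4),d)
```

```text
14 -40.9 62.5 TCP [0.585  0.0026] 0.1485 
20 -47.0 61.0 TCP [0.5866 0.0085] 0.147 [1.6, 5.9, -1.4]
27 -53.9 58.6 TCP [0.5884 0.0152] 0.1446 [1.8, 6.7, -2.5]
34 -60.5 55.3 TCP [0.5901 0.0215] 0.1413 [1.7, 6.3, -3.3]
41 -66.6 51.2 TCP [0.5916 0.0274] 0.1372 [1.6, 5.9, -4.1]
48 -72.2 46.4 TCP [0.5931 0.0328] 0.1324 [1.4, 5.4, -4.8]
55 -77.1 41.0 TCP [0.5944 0.0376] 0.127 [1.3, 4.8, -5.4]
62 -81.3 35.0 TCP [0.5955 0.0417] 0.121 [1.1, 4.1, -6.0]
69 -84.8 28.5 TCP [0.5964 0.045 ] 0.1145 [0.9, 3.4, -6.5]
76 -88.6 21.7 TCP [0.5973 0.0487] 0.1077 [1.0, 3.6, -6.8]
83 -91.9 14.6 TCP [0.5982 0.0518] 0.1006 [0.8, 3.1, -7.1]
90 -94.2 7.3 TCP [0.5988 0.0541] 0.0933 [0.6, 2.3, -7.3]
97 -95.8 -0.0 TCP [0.5992 0.0556] 0.086 [0.4, 1.5, -7.3]
104 -96.3 -7.3 TCP [0.5993 0.0562] 0.0787 [0.2, 0.6, -7.3]
111 -95.7 -14.5 TCP [0.5992 0.0555] 0.0715 [-0.2, -0.6, -7.1]
118 -93.1 -21.3 TCP [0.5985 0.053 ] 0.0647 [-0.7, -2.5, -6.9]
125 -89.7 -27.8 TCP [0.5976 0.0497] 0.0582 [-0.9, -3.3, -6.5]
128 -88.0 -30.5 TCP [0.5972 0.0481] 0.0555 [-0.4, -1.6, -2.6]
```

Call:
arm_command(rows=[[[0,0,-40],0,1],[[0,0,-40],0,1],[[0,0,-27],0,1],[[0,0,-12],0,1],[[0,0,0],0,1]])

```text
t: 23.65
tcp_pos: [0.5796, -0.0132, 0.1472]
tool_rot: [0.131, 0.991, -0.0, -0.0]
force: [0.0, 0.2, 0.5]
finger_gap: -0.005
```

Call:
arm_command(rows=[[[2.7,7.9,0.5],0,1],[[2.7,7.9,0.5],0,1],[[1.6,5.9,-1.4],0,1],[[1.8,6.7,-2.5],0,1],[[1.7,6.3,-3.3],0,1],[[1.6,5.9,-4.1],0,1],[[0,0,0],0,1]])

```text
t: 24.52
tcp_pos: [0.5918, 0.0292, 0.1367]
tool_rot: [0.13, 0.991, 0.0, -0.0]
force: [0.0, -0.0, 0.7]
finger_gap: -0.001
```

Run:
```python
from h import *
s=manip.sense(); print(s['tcp_pos'],s['finger_gap'],s['force'])
b=manip.snapshot('scene')
crop(b,'pics/s17.png',290,170,110,110,6)
```

```text
[0.59179446 0.02920104 0.13667861] -0.001428185505008718 [ 0.04364953 -0.0414025   0.73209651]
```

View pics/s17.png

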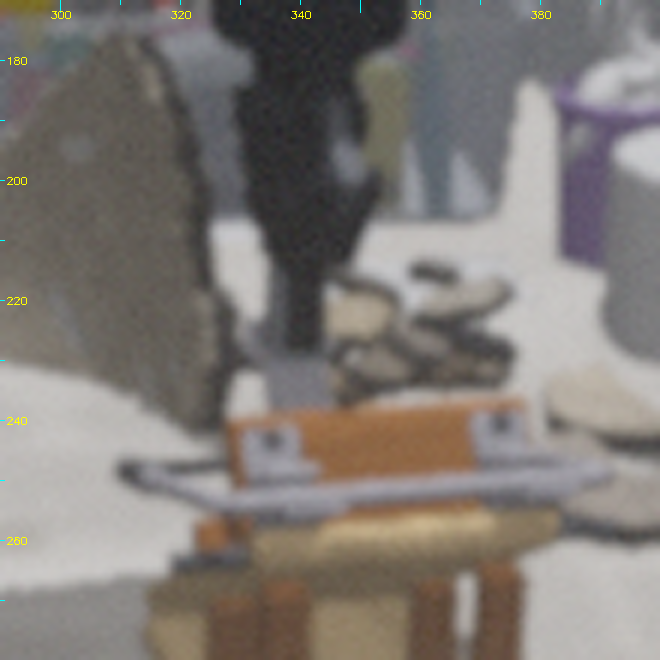

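Call:
arm_command(rows=[[[1.4,5.4,-4.8],0,1],[[1.3,4.8,-5.4],0,1],[[1.1,4.1,-6.0],0,1],[[0.9,3.4,-6.5],0,1],[[0,0,0],0,1]])

```text
t: 25.2
tcp_pos: [0.5965, 0.0464, 0.1135]
tool_rot: [0.13, 0.991, 0.0, -0.0]
force: [-0.4, 0.6, -0.1]
finger_gap: -0.003
```

Run:
```python
from h import *
s=manip.sense(); print(s['tcp_pos'],s['finger_gap'],s['force'])
b=manip.snapshot('scene')
crop(b,'pics/s18.png',290,170,110,110,6)
```

```text
[0.59648386 0.04643198 0.11350898] -0.002540418681178242 [-0.38106219  0.60861765 -0.05642491]
```

View pics/s18.png

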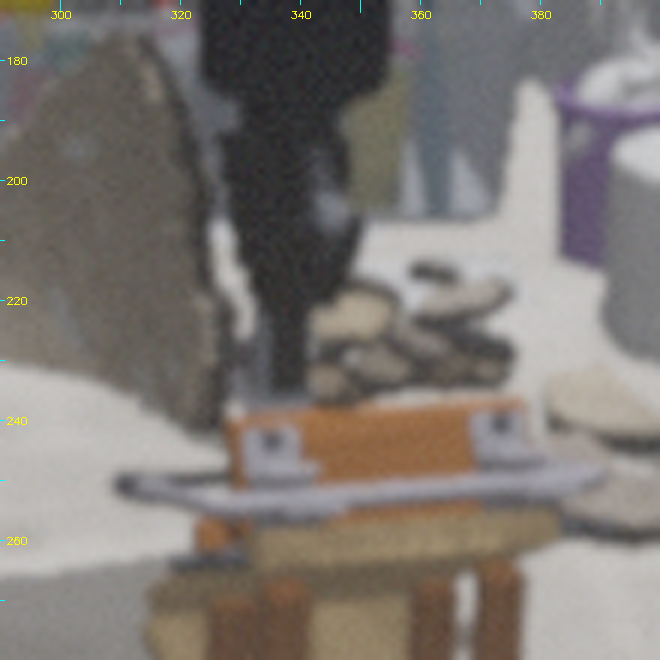

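Call:
arm_command(rows=[[[1.0,3.6,-6.8],0,1],[[0.8,3.1,-7.1],0,1],[[0.6,2.3,-7.3],0,1],[[0.4,1.5,-7.3],0,1],[[0,0,0],0,1]])

```text
t: 25.88
tcp_pos: [0.5994, 0.0571, 0.085]
tool_rot: [0.131, 0.991, 0.001, -0.0]
force: [0.4, 0.5, 0.1]
finger_gap: -0.002
```

Call:
arm_command(rows=[[[0.2,0.6,-7.3],0,1],[[0,0,0],0,1]])

```text
t: 26.12
tcp_pos: [0.5995, 0.0576, 0.078]
tool_rot: [0.131, 0.991, 0.0, -0.0]
force: [1.2, 1.0, -0.5]
finger_gap: -0.001
```

Run:
```python
from h import *
s=manip.sense(); print(s['tcp_pos'],s['finger_gap'],s['force'])
b=manip.snapshot('scene')
crop(b,'pics/s19.png',290,170,110,110,6)
```

```text
[0.59947066 0.057559   0.07803541] -0.0009374455685380433 [ 1.18008357  0.97078618 -0.50808013]
```

View pics/s19.png

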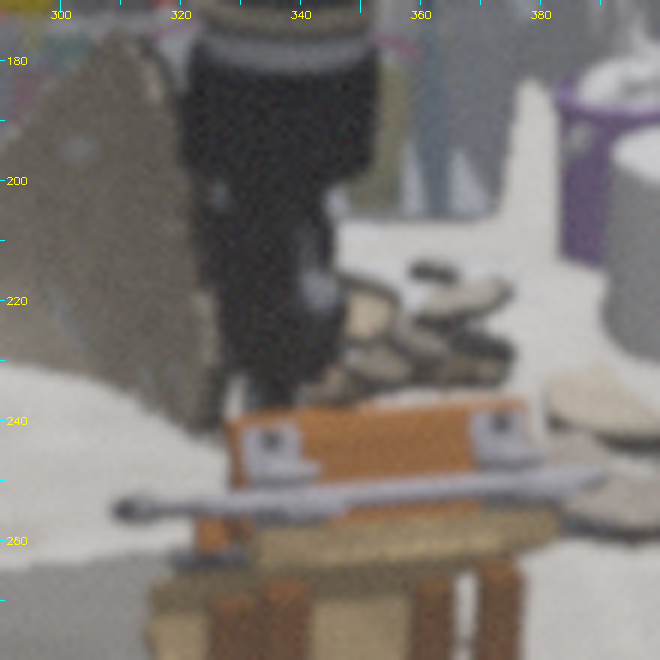

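Call:
arm_command(rows=[[[-0.2,-0.6,-7.1],0,1],[[0,0,0],0,1]])

```text
t: 26.42
tcp_pos: [0.5992, 0.0566, 0.071]
tool_rot: [0.131, 0.991, 0.0, -0.0]
force: [0.3, 0.6, -0.2]
finger_gap: 0.001
```

Call:
arm_command(rows=[[[-0.5,-2,-6.5],0,1],[[0,0,0],0,1]])

```text
t: 26.68
tcp_pos: [0.5987, 0.0543, 0.0644]
tool_rot: [0.131, 0.991, 0.0, -0.0]
force: [-0.2, 0.5, -0.9]
finger_gap: -0.003
```

Call:
arm_command(rows=[[[-0.5,-2,-4],0,1],[[0,0,0],0,1]])

```text
t: 26.92
tcp_pos: [0.5982, 0.0524, 0.0606]
tool_rot: [0.131, 0.991, 0.0, -0.0]
force: [0.4, -0.2, -0.1]
finger_gap: -0.001
```

Run:
```python
from h import *
s=manip.sense(); print(s['tcp_pos'],s['finger_gap'],s['force'])
b=manip.snapshot('scene')
crop(b,'pics/s20.png',290,170,110,110,6)
```

```text
[0.59817658 0.05237097 0.06056161] -0.0005783510501410753 [ 0.41789003 -0.18715247 -0.09984884]
```

View pics/s20.png

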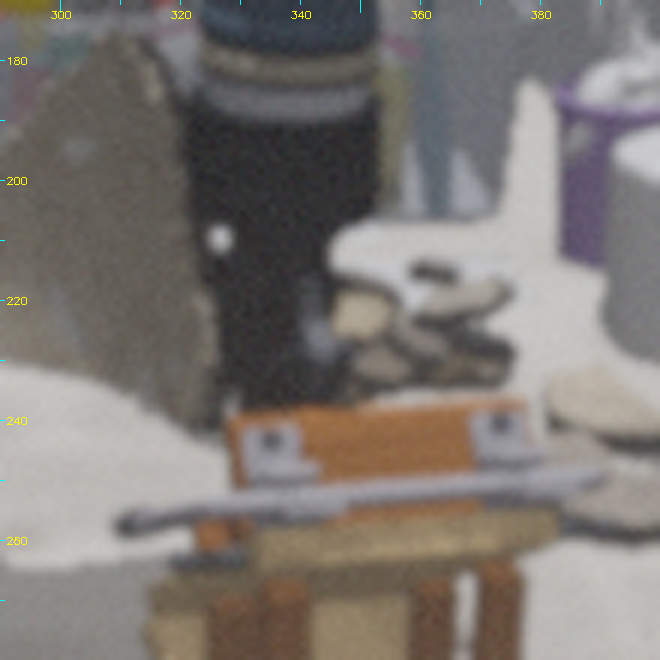

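Call:
arm_command(rows=[[[-0.5,-2,-3],0,1],[[0,0,0],0,1]])

```text
t: 27.22
tcp_pos: [0.5981, 0.0514, 0.0591]
tool_rot: [0.131, 0.991, 0.001, 0.0]
force: [-1.8, 4.0, 6.4]
finger_gap: -0.0
```

Call:
arm_command(rows=[[[-0.3,-1,-3],0,1],[[0,0,0],0,1]])

```text
t: 27.48
tcp_pos: [0.5981, 0.0512, 0.0585]
tool_rot: [0.131, 0.991, 0.001, 0.001]
force: [-4.0, 7.2, 22.3]
finger_gap: -0.003
```

Call:
arm_command(rows=[[[0,0,-3],0,1],[[0,0,0],0,1]])

```text
t: 27.72
tcp_pos: [0.5982, 0.051, 0.058]
tool_rot: [0.131, 0.991, 0.001, 0.001]
force: [-8.1, 5.4, 37.0]
finger_gap: 0.002
```

Call:
arm_command(rows=[[[0,0,10],0,1],[[0,0,30],0,1],[[0,0,50],0,1],[[0,0,55],0,1],[[0,0,50],0,1],[[0,40,10],0,1],[[-10,50,0],0,1],[[-20,50,0],0,1],[[-30,50,0],0,1],[[-30,50,0],0,1],[[-30,50,0],0,1],[[0,0,0],0,1]])

```text
t: 29.22
tcp_pos: [0.4747, 0.3424, 0.2564]
tool_rot: [0.127, 0.992, -0.0, -0.001]
force: [0.5, -0.5, -0.1]
finger_gap: 0.001
```

Run:
```python
from h import *
s=manip.sense(); print(s['tcp_pos'],s['finger_gap'],s['force'])
a=manip.snapshot('top');b=manip.snapshot('scene')
cv2.imwrite('pics/tf.png',a)
crop(a,'pics/t21.png',270,170,110,90,7)
crop(b,'pics/s21.png',290,190,110,80,7)
```

```text
[0.47465779 0.34235687 0.25641444] 0.001024903633368261 [ 0.51374333 -0.52150996 -0.09211173]
```

View pics/t21.png

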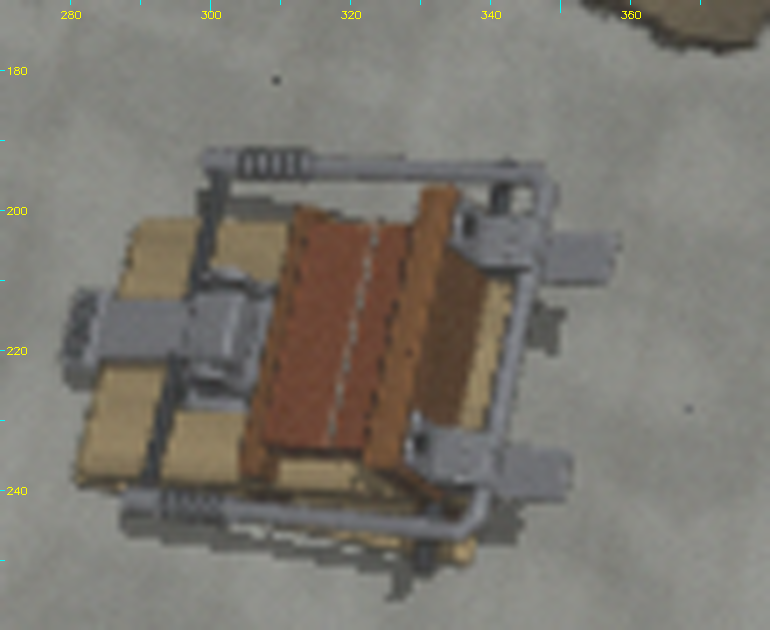

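View pics/s21.png

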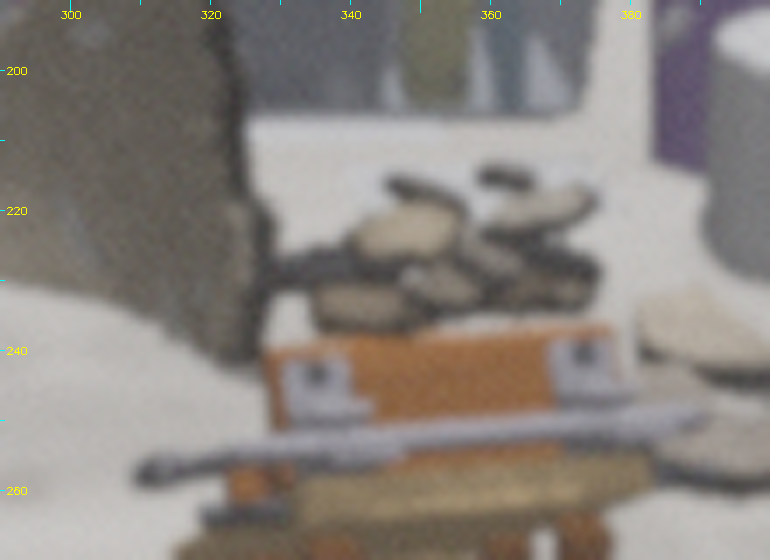

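Run:
```python
from h import *
O=np.array([.5744,-.0369]);ex=np.array([-.2588,-.9659]);ey=np.array([.9659,-.2588])
def W(X,Y,Z): return np.r_[O+X/1e3*ex+Y/1e3*ey,.075+Z/1e3]
for a in(0,.1,.2,.3,.4):
    L=np.radians(30)+1.67-a; r=[]
    for Y in(-15,15):
        X=-34.25-77*np.sin(L)+4*np.cos(L);Z=3.3+77*np.cos(L)+4*np.sin(L); r.append(proj('top',W(X,Y,Z))[0].round(1))
    Xp=-34.25-18*np.sin(L);Zp=3.3+18*np.cos(L)
    print(a,r,'pivot',proj('top',[W(Xp,-70,Zp),W(Xp,70,Zp)]).round(1).tolist(),proj('scene',W(Xp,-70,Zp)).round(1),np.hypot(76.4-Xp,55.7-Zp).round(1))
for bx in(23,27,30,34,38):
    sx=67+bx;sz=10
    print(bx,proj('top',W(sx*C30-sz*.5,0,sx*.5+sz*C30)).round(1),proj('top',W(sx*C30-sz*.5,-30,sx*.5+sz*C30)).round(1))
crop('pics/tf.png','pics/t22.png',272,185,90,66,8)
```

```text
0 [array([278.1, 222. ]), array([280.5, 211.9])] pivot [[290.9, 241.8], [302.0, 193.5]] [[310.8 258.1]] 140.2
0.1 [array([276.6, 221. ]), array([279. , 210.9])] pivot [[290.5, 241.6], [301.7, 193.2]] [[310.8 257.3]] 140.4
0.2 [array([275.3, 220.1]), array([277.8, 209.9])] pivot [[290.2, 241.4], [301.4, 192.9]] [[310.7 256.5]] 140.4
0.3 [array([274.2, 219.2]), array([276.7, 209. ])] pivot [[290.0, 241.2], [301.1, 192.7]] [[310.6 255.7]] 140.3
0.4 [array([273.4, 218.3]), array([275.9, 208. ])] pivot [[289.7, 241.0], [300.9, 192.4]] [[310.6 254.9]] 140.1
23 [[342.  219.9]] [[339.7 231. ]]
27 [[343.4 220. ]] [[341.1 231. ]]
30 [[344.4 220. ]] [[342.1 231.1]]
34 [[345.8 220.1]] [[343.5 231.2]]
38 [[347.2 220.1]] [[344.9 231.2]]
```

View pics/t22.png

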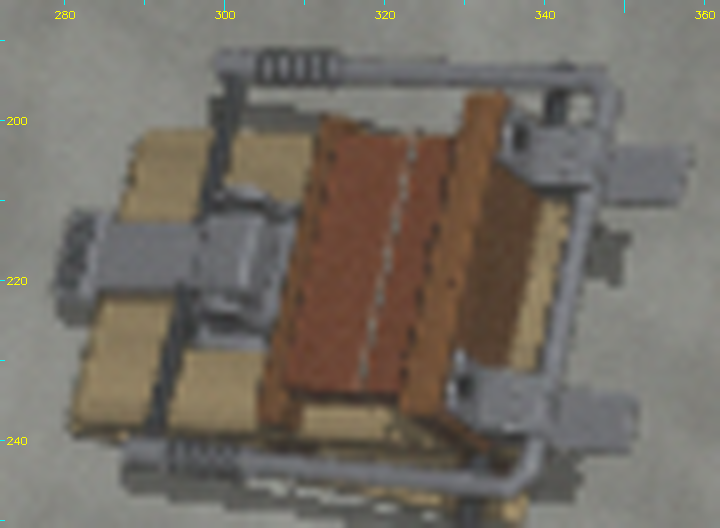

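Run:
```python
from h import *
print(manip.sense()['qd'].round(4)); print(manip.sign_off())
```

```text
[-0.0418  0.0002 -0.0075 -0.      0.0005  0.0006]
the job is handed in; nothing more can be done
None
```

The tile is clamped, and I handed the job in at about 29.3 s of the 64 s allowed. The hand-in gives no verdict.

- **Bar:** I gripped it upright and rested it on the board's upper end. I then opened the jaws slowly so it tipped square onto the slope, and pushed it against the tile until about 8 N of resistance built up.
- **Hoop:** I carried the crossbar over its arc and set it on the foot shelves behind both hooks.
- **Lever:** I pushed it over and down until it stopped hard, at about 37 N. I then moved the arm well clear.

**Last checks**
- **Bar pose:** before the hoop went over, the top view put it parallel to the tile, within about 1 to 2 mm of flush and about 2 mm off centre. In the final pictures it looks unchanged, but I did not measure it again.
- **Crossbar:** it shows in the top view at the pixels expected for 27 mm behind the bar's origin, under the lips.
- **Lever:** its end is closest to the pixels expected for fully down (0 rad).
- **Hoop tension:** I did not measure it. The geometry gives about 4.5 mm of stretch, or roughly 20 N.
- **Tile:** it looks unmoved on its ledge.
- **Sherd, bowl wall and bottle:** the arm did not go near them, but I did not measure their positions at the end.

**Mismatches:** the fingertips met the bar about 12 mm later than predicted, because I had taken them to be thicker there. The hoop pulled with up to 8 N during the swing because my arc was slightly too wide; I corrected it along the way.

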